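Set and lock the mitre stand

ROBOT

A 6-joint arm with a two-finger parallel gripper is mounted at the origin on the work surface. World frame = base frame: x ahead of the robot, y to its left, z up, the work surface at z = 0. Lengths are in m, angles in rad, forces in N, time in s.
With the tool pointing down it reaches from about 0.35 to 0.975 m from the base axis. Payload 4.9 kg.
Tool frame: the origin (TCP) lies at the very end of the fingers, on their centre line; the grasp point (between the pads) lies 19 mm behind it; z points along the fingers, y is the line along which they close (so a half turn about z gives the same grasp; the last joint's range is limited). The gripper opens to 85 mm and grips with 20 to 120 N. Pads are 22 mm wide; open, the fingers measure 114 mm over their backs; the gripper's body (76 mm by 85 mm) begins 54 mm behind the grasp point. The pads swing forward as they close: fully open they stand 13 mm farther back than shut.
Start: joints at [-1.44, 0.053, 1.613, -0, 1.476, -0.119], TCP at [0.155, -0.606, 0.204] pointing down, gripper open.
Joint ranges: [-3.01, 3.01], [-1.01, 2.22], [0.06, 2.58], [-1.02, 4.17], [0.09, 2.62], [-3.14, 3.14]. Speed limits (rad/s): [2.57, 2.57, 3.14, 3.14, 3.14, 3.14].

INTERFACE

Orientations are given as a rotation vector (axis times angle).
In Python, from station import * gives the robot as it stands.
- The arm moves only by the shell command python3 -m crank 'ROWS' [OPENING] [FORCE]. ROWS is JSON, a list of rows, each an object with "offset": the shift along the tool's x, y, z in m, a list of three; "twist": the turn, a rotation vector about the tool's x, y, z in degrees, a list of three. In form: [{"offset": [x, y, z], "twist": [rx, ry, rz]}, ...]. A call has 1 to 20 rows; each row is the pose to reach, as a shift and turn from the pose commanded when the call began, along the tool's axes at that moment; what a row does not reach only later rows make up. A row lasts 1/8 s, in which the tool goes at most 62.5 mm and 10.7 degrees, less where a joint would pass 70% of its speed; a pose out of reach is approached as far as the arm can. A call with a gripper value outside its range is refused whole. OPENING is the opening, from 0 (shut) to 1 (fully open), set as the call begins (- or left out, the last holds). The fingers move at their own pace and stop on an object; FORCE is the grip in N (left out, the last holds). Time passes only in rows, so rows that repeat a pose let the fingers close. It gives the time, the measured TCP pose, the force, the opening and the grip force at its end, in the units of the state.
- get_obs(): the state, without advancing time (a new reading comes with each control period).
- get_image(name): name is "scene" or "top" or "wrist"; returns the picture (480x640x3 uint8, red, green, blue); there is no depth.
- get_calibration(name): a dict with "intrinsics" (3x3 intrinsics, pixels), "world_from_camera" (4x4, takes a point from camera to world coordinates); the wrist camera has in their place "tool_from_camera" (4x4, takes a point from camera to tool coordinates, whose origin is the TCP and whose axes are the flange's). Camera axes: x right, y up, looking along -z (the intrinsics and any distortion apply to the point x, -y, -z); pixel columns grow to the right and rows downward; lengths in m; the calibration is good to about 2 mm. A picture is of the moment at which its call begins: read the wrist's pose just before it. get_calibration takes no time and is no camera call.
- finish_job(): hands the job in; it is judged then, once.
Trained networks look in the newest picture that a camera, given by its name, has taken for a name from the list of things; names that differ only in an ending like _2 or _b are one class to them, and where a whole thing is asked for, a point or a joint stands for the part that bears it (a point fixed in the world has none). Each returns a list of dicts, best first, with "confidence" (0 to 1); they miss things now and then, are a little off and sometimes report something else, mostly with a low value. They report only what shows in the picture. A call takes as long as a camera call.
- cut_out(query, camera): "region" (480x640 bool, what is visible of it) and "rect" ([centre column, centre row, width, height] in pixels, round what is visible of it).
The state is a dict: "t": time; "q": joint angles; "dq": joint speeds; "effort": joint torques, N m; "tool_pos": TCP position; "tool_rot": TCP orientation; "contact_force": force on the tool from outside, world axes, zero at the start; "wrist_torque": the same for the moment, N m; "opening": finger opening in m; "grip_force": force on a finger pad.
Only numpy, scipy, OpenCV 4.12 (cv2) and the standard library are available. Lean on these libraries where they do the work, as an engineer would, in place of code of your own. Each camera call takes 0.05 s, during which the arm holds its last target. There are 200 camera calls.

TASK

Set the cutting angle on the mitre stand: with a fingertip, gently push the teal swing arm round until its yellow pointer points at the middle of the red magnet (not the white one). Then push the blue lock lever all the way round, away from the fence, to its stop, leaving the arm on the red magnet. Only push: do not lift, carry or shove the can, the bottle or the sanding block.

Things in the scene. Friction and masses are not known exactly. Their poses are not given: they have to be found in the camera images.
- stand: Mitre stand screwed to the bench: flat dark grey plate, 10 mm thick. Origin: on the bench below the swing arm's pivot; x points away from the fence, y left along the fence, z up. Plate spans x -50 to +250, y -220 to +220 mm. Wooden fence, top 45 mm above the bench, spans x -48 to -26, y -120 to +220 mm. Position and yaw vary.
- swing_arm: Teal arm on a vertical pivot. Origin: on the pivot axis at bench height; x runs along the arm to its pointer, z up. Hub radius 28 mm, top 58 mm above the bench; bar 22 mm wide, 15 to 120 mm from the pivot, upright sides 22 to 50 mm above the bench; yellow tip at 145 mm. Turns 1.1 rad either way from the stand's x; about 3 N moves it at 110 mm; stays where left.
- red_magnet: Red round magnet, diameter 26 mm, 8 mm thick, stuck on the plate (cannot move). Origin at the centre of its underside, 10 mm above the bench. It lies 155 to 240 mm from the pivot, to the left or right of where the arm starts.
- white_magnet: White round magnet like the red one, on the other side: not the target.
- lever_pivot (a point): Point on the vertical pivot axis of the lock lever, 34 mm above the bench (in the stand's frame x 0, y -170 mm). Hub of radius 16 mm, top 48 mm above the bench.
- lever_end (a point): Middle of the round outer end of the blue lock lever, 78 mm from its pivot, 34 mm above the bench. The lever bar is 14 mm wide, its round end 20 mm in diameter, sides upright from 22 to 46 mm above the bench.
- lock_lever (a joint): Lock lever angle in rad, anticlockwise from above: 0 points along the stand's -y (outwards, open), 1.57 along its x, at the stop (locked). Starts between 0 and 0.35. Stays where left; about 2.5 N moves it at 60 mm from its pivot. A 10 mm wide, 30 mm tall steel stop pin stands on the plate beside the locked lever, on its left (arm) side.
- spray_can: Loose blue can with a light metal top, diameter 60 mm, 150 mm tall, standing left of the stand; origin under its centre. Leave alone.
- glue_bottle: Loose white bottle with green cap, diameter 54 mm, 120 mm tall, standing left of the stand, farther away than the can; origin under its centre. Leave alone.
- sanding_block: Loose grey-green sanding block 110 x 60 x 35 mm, lying right of the stand; origin at the centre of its underside. Leave alone.

How it is judged:
On the way, in this order (a step that is already met when the one before it is completed fails the run):
1. the swing arm points at the red magnet while the lock lever is still open (below 0.6 rad) (y of red_magnet in the frame of swing_arm between -0.01 and 0.01 m and angular speed of swing_arm below 0.05 rad/s and value of joint lock_lever below 0.6 rad), for 0.3 s.
2. the lock lever is pushed to its stop (above 1.45 rad) (value of joint lock_lever above 1.45 rad), for 0.2 s.
At the end, for the whole second after the job is handed in: The swing arm's centre line passes over the middle of the red magnet (within 10 mm of its centre) and the lock lever is at its stop (above 1.45 rad of 1.57), both at rest (y of red_magnet in the frame of swing_arm between -0.01 and 0.01 m and x of red_magnet in the frame of swing_arm above 0.1 m and value of joint lock_lever above 1.45 rad and angular speed of swing_arm below 0.05 rad/s and velocity of joint lock_lever between -0.05 and 0.05 rad/s); the robot touches nothing.
It fails at once if the swing arm is pressed or squeezed with more than 25 N (contact force between swing_arm and the fingers above 25 N or contact force between swing_arm and the arm above 25 N).
It fails at once if the spray can, the glue bottle or the sanding block is lifted, carried or shoved more than 20 mm (distance of any of spray_can, glue_bottle, sanding_block from where it was at the start of the episode above 0.02 m).
It also fails if it takes over 64 s, if anything falls off the work surface, if the arm or the gripper's body presses on something with over 40 N, if the wrist force passes 120 N, or if a joint passes its speed limit or range.

## Working session

There is one attempt and no reset: what is moved stays moved. The work goes in short steps, Python scripts to look and compute and a shell command to move; the robot and the scene stay as the last step left them, time stands still between calls to the robot, and variables do not carry over. Pictures are saved under pics/ and viewed, at most 10 in all, crops included, and the job is handed in when it is done.

```bash
mkdir -p pics; ls; python3 - <<'E'
from station import *
import cv2,numpy as np
o=get_obs();print({k:np.round(v,3) for k,v in o.items()})
for n in("top","scene"):
    im=get_image(n);cv2.imwrite(f"pics/{n}0.png",im[:,:,::-1])
    c=get_calibration(n);print(n,{k:np.round(v,3) for k,v in c.items()})
    for q in("stand","swing_arm","red_magnet","white_magnet","lever_pivot","lever_end","lock_lever","sanding_block"):
        r=cut_out(q,n);print(q,[(round(d["confidence"],2),np.round(d["rect"],1)) for d in r[:2]])
E
```

```text
pics
{'t': np.float64(0.0), 'q': array([-1.44 ,  0.053,  1.614, -0.   ,  1.476, -0.119]), 'dq': array([-0.001,  0.002,  0.   , -0.   ,  0.001, -0.001]), 'effort': array([ 2.0000e-03, -3.9368e+01, -3.7017e+01, -0.0000e+00,  7.0000e-03,
        0.0000e+00]), 'tool_pos': array([ 0.154, -0.605,  0.203]), 'tool_rot': array([-3.115, -0.391,  0.   ]), 'contact_force': array([ 0.836, -0.619, -0.137]), 'wrist_torque': array([ 0.019, -0.006, -0.035]), 'grip_force': np.float64(0.0), 'opening': np.float64(0.086)}
top {'intrinsics': array([[494.889,   0.   , 322.607],
       [  0.   , 494.889, 240.732],
       [  0.   ,   0.   ,   1.   ]]), 'world_from_camera': array([[-0.002,  0.981, -0.194,  0.367],
       [-1.   , -0.   ,  0.009,  0.016],
       [ 0.008,  0.194,  0.981,  1.1  ],
       [ 0.   ,  0.   ,  0.   ,  1.   ]])}
stand [(0.61, array([298.3, 220.7, 220.4, 131.9]))]
swing_arm [(0.88, array([293.5, 234.6,  27.4,  73.5]))]
red_magnet [(0.43, array([255.2, 194.8,  10.3,  10.4]))]
white_magnet [(0.7, array([299. , 220.1, 222. , 129.1]))]
lever_pivot [(0.72, array([388.9, 258.4,  45.5,  19.4]
[... 295 characters left out ...]
   1.   ]]), 'world_from_camera': array([[-0.863, -0.375,  0.338,  0.948],
       [ 0.504, -0.654,  0.563,  0.616],
       [ 0.01 ,  0.657,  0.754,  0.886],
       [ 0.   ,  0.   ,  0.   ,  1.   ]])}
stand [(0.77, array([315.9, 297.8, 220. , 215.4]))]
swing_arm [(0.74, array([319.9, 265.4,  74.8,  33.4]))]
red_magnet []
white_magnet [(0.6, array([251.4, 243.8,  14.2,   9.3])), (0.38, array([297.5, 205.3,  29.7,  32.7]))]
lever_pivot [(0.65, array([297.2, 206.8,  28.8,  30.9])), (0.38, array([303.7, 329.1,  18.6,  12.9]))]
lever_end [(0.94, array([299. , 207.2,  33.2,  33.5]))]
lock_lever [(0.81, array([297.9, 208.6,  32.9,  32.7]))]
sanding_block [(0.68, array([232.3, 148.1,  44.2,  29. ]))]
```

```bash
python3 - <<'E'
import cv2
a=cv2.imread("pics/top0.png")[130:330,150:410];cv2.imwrite("pics/top0c.png",cv2.resize(a,None,fx=3,fy=3,interpolation=cv2.INTER_CUBIC))
E
```

```text
(no output)
```

View pics/top0c.png

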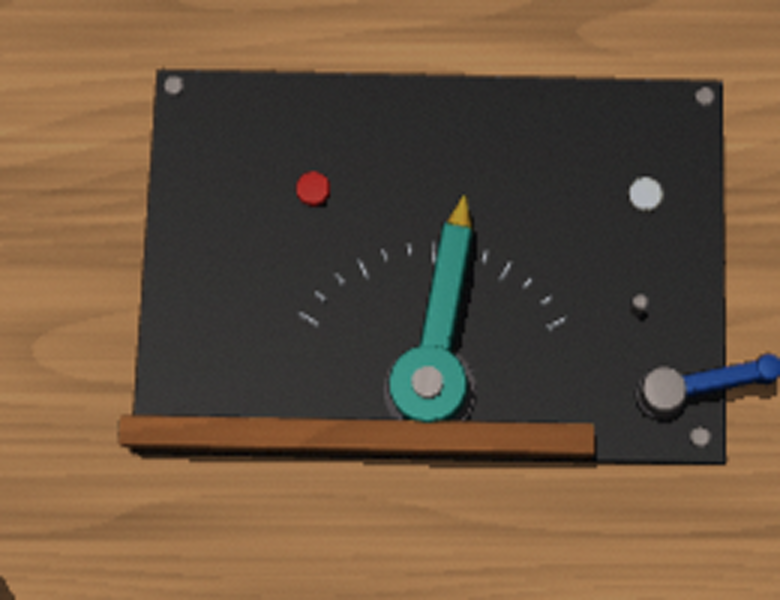

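View pics/scene0.png

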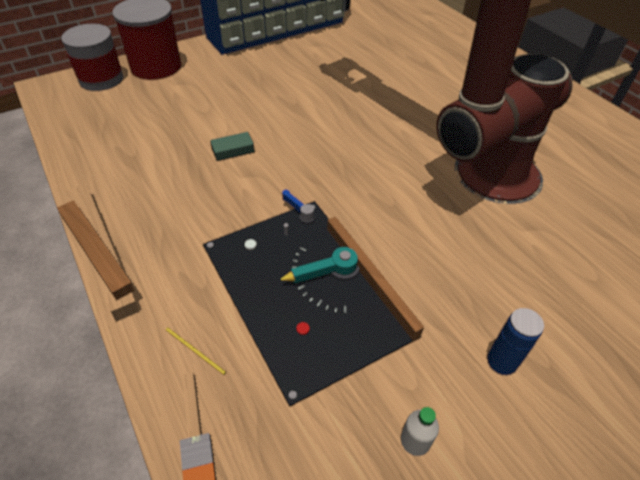

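```bash
cat > h.py <<'E'
from station import *
import cv2,numpy as np
from scipy.spatial.transform import Rotation as R
def ray(n,uv,z,T=None):
    c=get_calibration(n);T=c["world_from_camera"] if T is None else T;K=c["intrinsics"]
    d=np.linalg.inv(K)@[uv[0],uv[1],1];d=T[:3,:3]@[d[0],-d[1],-d[2]];p=T[:3,3]
    return (p+d*(z-p[2])/d[2])
def cent(im,lo,hi,box=None):
    m=cv2.inRange(cv2.cvtColor(im,cv2.COLOR_RGB2HSV),lo,hi)
    if box: k=np.zeros_like(m);k[box[1]:box[3],box[0]:box[2]]=1;m=m*k
    n,l,s,c=cv2.connectedComponentsWithStats(m);i=1+np.argmax(s[1:,4]);return c[i],l==i
E
python3 - <<'E'
from h import *
im=cv2.imread("pics/top0.png")[:,:,::-1].copy()
f=lambda u,v:((u+.5)/3-.5+150,(v+.5)/3-.5+130)
red,_=cent(im,(0,150,80),(8,255,255),(240,180,270,205))
wh,_=cent(im,(0,0,150),(179,60,255),(355,185,375,205))
P={}
P['red']=ray("top",red,.018);P['white']=ray("top",wh,.018)
P['hub']=ray("top",f(428,382),.058)
P['tip']=ray("top",f(463,197),.036)
P['levpiv']=ray("top",f(664,389),.048)
P['levend']=ray("top",f(767,367),.046)
for n,c in dict(TL=(158,70),TR=(722,81),BR=(725,462)).items(): P[n]=ray("top",f(*c),.010)
for k,v in P.items(): print(k,np.round(v,4))
# fit stand pose
loc={'TL':(.25,.22),'TR':(.25,-.22),'BR':(-.05,-.22),'levpiv':(0,-.17),'hub':(0,0)}
A=np.array([loc[k] for k in loc]);B=np.array([P[k][:2] for k in loc])
a,b=A.mean(0),B.mean(0);H=(A-a).T@(B-b);yaw=np.arctan2(H[0,1]-H[1,0],H[0,0]+H[1,1])
r=np.array([[np.cos(yaw),-np.sin(yaw)],[np.sin(yaw),np.cos(yaw)]]);t=b-r@a
print("stand",t,yaw,"resid mm",np.round((B-(A@r.T+t))*1000,1).tolist())
for k in('red','white','tip','hub','levend','levpiv'):print(k,np.round((P[k][:2]-t)@r,4))
# scene cross-check of red and can/bottle/block
im=cv2.imread("pics/scene0.png")[:,:,::-1].copy()
red,_=cent(im,(0,150,80),(8,255,255),(285,315,320,340));print("scene red",red,ray("scene",red,.018))
for q in("spray_can","glue_bottle","sanding_block"):
    for n in("top","scene"):
        for d in cut_out(q,n)[:1]:
            x=d["rect"];print(q,n,round(d["confidence"],2),np.round(x),ray(n,(x[0],x[1]),.06),"low",ray(n,(x[0],x[1]+x[3]/2),0))
E
```

```text
red [0.6925 0.1628 0.018 ]
white [ 0.6885 -0.0885  0.018 ]
hub [0.5368 0.0719 0.058 ]
tip [0.6798 0.0484 0.036 ]
levpiv [ 0.5332 -0.0969  0.048 ]
levend [ 0.5496 -0.1719  0.046 ]
TL [0.7893 0.2857 0.01  ]
TR [ 0.7808 -0.1511  0.01  ]
BR [ 0.4848 -0.1448  0.01  ]
stand [0.5364717  0.07260558] -0.018590271947123323 resid mm [[-1.2, -2.2], [-1.5, 0.9], [2.4, 1.6], [-0.1, 0.4], [0.3, -0.7]]
red [0.1543 0.0931]
white [ 0.155  -0.1583]
tip [ 0.1437 -0.0215]
hub [ 0.0003 -0.0007]
levend [ 0.0176 -0.2442]
levpiv [-1.000e-04 -1.696e-01]
scene red [302.57575758 327.79545455] [0.69512937 0.16344276 0.018     ]
spray_can top 0.74 [122. 328.  55.  35.] [0.38855941 0.4208719  0.06      ] low [0.35234227 0.44135239 0.        ]
spray_can scene 0.65 [516. 342.  56.  69.] [0.37595092 0.41052706 0.06      ] low [0.38922755 0.44965907 0.        ]
glue_bottle top 0.59 [122. 218.  38.  30.] [0.62251142 0.44056827 0.06      ] low [0.60266457 0.46239112 0.        ]
glue_bottle scene 0.89 [418. 432.  37.  48.] [0.63970896 0.45215672 0.06      ] low [0.64252191 0.47218934 0.        ]
sanding_block top 0.79 [521. 240.  38.  53.] [ 0.57402345 -0.41900608  0.06      ] low [ 0.5250494  -0.43925474  0.        ]
sanding_block scene 0.68 [232. 148.  44.  29.] [ 0.60080807 -0.372883    0.06      ] low [ 0.60119378 -0.38798416  0.        ]
```

The top view shows the red magnet at crop (313,187), left of the arm. The swing arm's pointer is at (463,197), the lever runs from (664,389) to (767,367), and the white magnet is at (645,193). The scene view confirms this layout: the can and bottle are well to the left and the sanding block is to the right.

```bash
python3 -m crank '[{"offset":[0.607,-0.482,0],"twist":[0,0,0]},{"offset":[0.607,-0.482,0],"twist":[0,0,0]},{"offset":[0.607,-0.482,0],"twist":[0,0,0]},{"offset":[0.607,-0.482,0],"twist":[0,0,0]},{"offset":[0.607,-0.482,0],"twist":[0,0,0]},{"offset":[0.607,-0.482,0],"twist":[0,0,0]},{"offset":[0.607,-0.482,0],"twist":[0,0,0]},{"offset":[0.607,-0.482,0],"twist":[0,0,0]},{"offset":[0.607,-0.482,0],"twist":[0,0,0]},{"offset":[0.607,-0.482,0],"twist":[0,0,0]},{"offset":[0.607,-0.482,0],"twist":[0,0,0]},{"offset":[0.607,-0.482,0],"twist":[0,0,0]},{"offset":[0.607,-0.482,0],"twist":[0,0,0]},{"offset":[0.607,-0.482,0.05],"twist":[0,0,0]},{"offset":[0.607,-0.482,0.1],"twist":[0,0,0]},{"offset":[0.607,-0.482,0.1],"twist":[0,0,0]},{"offset":[0.607,-0.482,0.1],"twist":[0,0,0]},{"offset":[0.607,-0.482,0.1],"twist":[0,0,0]}]' 0 20
python3 - <<'E'
from h import *
o=get_obs();print(o["t"],o["tool_pos"],o["tool_rot"],o["opening"],o["contact_force"])
c=get_calibration("wrist");im=get_image("wrist");cv2.imwrite("pics/w1.png",im[:,:,::-1])
T=np.eye(4);T[:3,:3]=R.from_rotvec(o["tool_rot"]).as_matrix();T[:3,3]=o["tool_pos"];print(np.round(T[:3,:3],3));T=T@c["tool_from_camera"]
cv2.imwrite("pics/top1.png",get_image("top")[:,:,::-1])
try:
  red,_=cent(im,(0,150,80),(8,255,255));print(red,ray("wrist",red,.018,T))
except Exception as e:print(e)
E
```

```text
t: 3.45
tool_pos: [0.6256, 0.011, 0.1074]
tool_rot: [3.116, 0.39, 0.008]
contact_force: [-0.1, 0.7, 0.7]
opening: -0.0002
grip_force: 0.0
3.45 [0.62562835 0.01097576 0.10743499] [3.11593541 0.39047288 0.00845714] -0.00015039424822611426 [-0.10351852  0.70529896  0.69178216]
[[ 0.969  0.247  0.006]
 [ 0.247 -0.969 -0.001]
 [ 0.005  0.002 -1.   ]]
[124.81089259  80.72390318] [0.69472274 0.16074576 0.018     ]
```

View pics/w1.png

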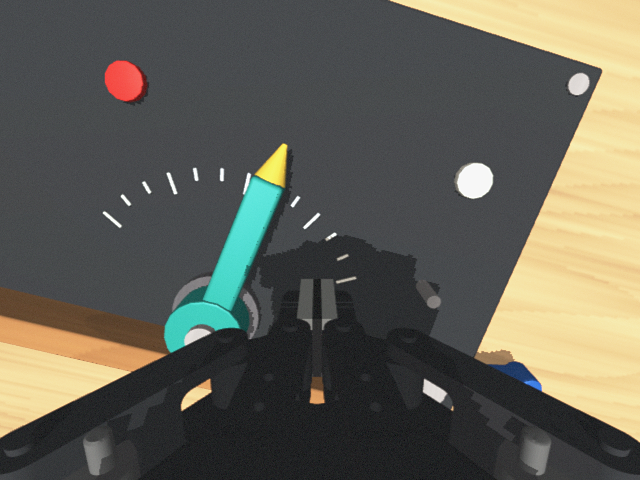

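The wrist view shows the shut fingers at about (318,300), clear on the right side of the teal bar. The red magnet is at (125,81). Next I lower and make a slow partial push.

```bash
python3 -m crank '[{"offset":[0,0,0.04],"twist":[0,0,0]},{"offset":[0,0,0.08],"twist":[0,0,0]},{"offset":[0,0,0.08],"twist":[0,0,0]},{"offset":[0.002,-0.006,0.08],"twist":[0,0,0]},{"offset":[0.004,-0.011,0.08],"twist":[0,0,0]},{"offset":[0.006,-0.016,0.08],"twist":[0,0,0]},{"offset":[0.007,-0.021,0.08],"twist":[0,0,0]},{"offset":[0.009,-0.026,0.08],"twist":[0,0,0]},{"offset":[0.011,-0.031,0.08],"twist":[0,0,0]},{"offset":[0.012,-0.036,0.08],"twist":[0,0,0]},{"offset":[0.014,-0.041,0.08],"twist":[0,0,0]},{"offset":[0.016,-0.046,0.08],"twist":[0,0,0]},{"offset":[0.017,-0.051,0.08],"twist":[0,0,0]},{"offset":[0.019,-0.056,0.08],"twist":[0,0,0]},{"offset":[0.021,-0.061,0.08],"twist":[0,0,0]},{"offset":[0.022,-0.065,0.08],"twist":[0,0,0]},{"offset":[0.022,-0.065,0.08],"twist":[0,0,0]},{"offset":[0.022,-0.065,0.08],"twist":[0,0,0]}]'
cat > look.py <<'E'
from h import *
import sys
o=get_obs();c=get_calibration("wrist");im=get_image("wrist");cv2.imwrite(f"pics/{sys.argv[1]}w.png",im[:,:,::-1])
T=np.eye(4);T[:3,:3]=R.from_rotvec(o["tool_rot"]).as_matrix();T[:3,3]=o["tool_pos"];T=T@c["tool_from_camera"]
tp=get_image("top");cv2.imwrite(f"pics/{sys.argv[1]}t.png",tp[:,:,::-1])
print("t",o["t"],o["tool_pos"],o["contact_force"])
hub=np.array([.5368,.0722])
for n,I,TT in(("wrist",im,T),("top",tp,None)):
    try:
        box=None if n=="wrist" else (230,170,340,280)
        r,_=cent(I,(0,150,80),(8,255,255),box);y,m=cent(I,(20,120,100),(32,255,255),box)
        pr=ray(n,r,.018,TT);vs,us=np.nonzero(m);py=ray(n,y,.036,TT)
        ar,ay=[np.arctan2(*(p[:2]-hub)[::-1]) for p in(pr,py)]
        print(n,"red",pr,"yellow",len(us),py,"ang red",ar,"ang arm",ay,"off mm",1000*np.hypot(*(pr[:2]-hub))*np.sin(ar-ay))
    except Exception as e:print(n,e)
E
python3 look.py a
```

```text
t: 5.8
tool_pos: [0.6287, 0.0799, 0.0238]
tool_rot: [3.117, 0.391, -0.0]
contact_force: [-0.4, -0.0, -0.1]
opening: -0.0002
grip_force: 0.0
t 5.8 [0.62874738 0.07986595 0.02381644] [-0.41869983 -0.04759622 -0.11166722]
wrist red [0.69313786 0.16042319 0.018     ] yellow 1170 [0.66620252 0.04969482 0.036     ] ang red 0.5137641999784877 ang arm -0.17219379539109872 off mm 113.70605137187219
top attempt to get argmax of an empty sequence
```

```bash
python3 -c "
import cv2,numpy as np
a=cv2.imread('pics/aw.png');b=cv2.imread('pics/at.png')[170:290,230:400]
a=cv2.resize(a,(400,300));b=cv2.resize(b,(400,282));cv2.imwrite('pics/a2.png',np.hstack([a,cv2.copyMakeBorder(b,0,18,0,0,0)]))"
```

```text
(no output)
```

View pics/a2.png

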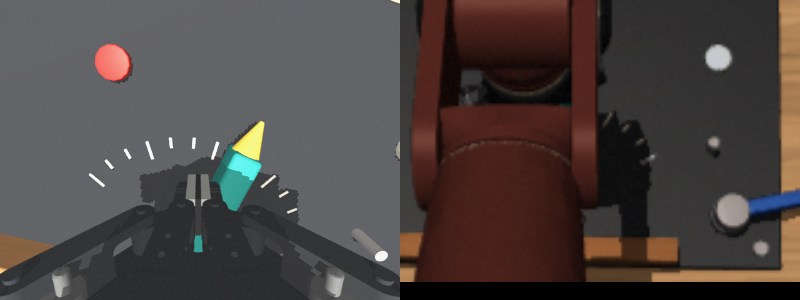

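The wrist picture shows the fingertip at about (198,185), seemingly on the left of the bar, and the arm has not turned. I'll check the geometry.

```bash
python3 - <<'E'
from h import *
c=get_calibration("wrist");K=c["intrinsics"];tc=c["tool_from_camera"];print(np.round(tc,3))
def proj(p,T):
    q=np.linalg.inv(T)@[*p,1];q=K@[q[0],-q[1],-q[2]];return q[:2]/q[2]
print("TCP px",proj([0,0,0],tc),"back20",proj([0,0,-.02],tc),"±y14",proj([0,.0145,0],tc))
def W(pos,rv):
    T=np.eye(4);T[:3,:3]=R.from_rotvec(rv).as_matrix();T[:3,3]=pos;return T@tc
o=get_obs();print(o["opening"],o["tool_pos"])
Ts={"pics/w1.png":W([.6256,.0110,.1074],[3.116,.3905,.00846]),"pics/aw.png":W(o["tool_pos"],o["tool_rot"])}
for f,T in Ts.items():
    im=cv2.imread(f)[:,:,::-1].copy()
    m=cv2.inRange(cv2.cvtColor(im,cv2.COLOR_RGB2HSV),(75,80,40),(95,255,255));n,l,s,cc=cv2.connectedComponentsWithStats(m)
    i=1+np.argmax(s[1:,4]);print(f,s[i],cc[i],ray("wrist",cc[i],.05,T))
    for a in(-.17,):
        h=np.array([.5368,.0722])
        for r in(.0,.06,.12,.145):
            print(r,proj([h[0]+r*np.cos(a),h[1]+r*np.sin(a),.05],T).round())
E
```

```text
[[ 0.001  0.963  0.27   0.069]
 [ 1.    -0.001  0.     0.   ]
 [ 0.     0.27  -0.963 -0.17 ]
 [ 0.     0.     0.     1.   ]]
TCP px [316.08633741 275.73086588] back20 [315.99750208 292.38446498] ±y14 [344.69425826 275.76447353]
0.00013211165204653842 [0.62875722 0.07977149 0.02381783]
pics/w1.png [ 164  176  121  177 7204] [227.88575791 269.67781788] [0.59295478 0.06401889 0.05      ]
0.0 [202. 339.]
0.06 [232. 266.]
0.12 [265. 185.]
0.145 [280. 148.]
pics/aw.png [ 338  231   81  107 4614] [376.74794105 283.07563936] [0.64224183 0.05615205 0.05      ]
0.0 [285. 463.]
0.06 [335. 370.]
0.12 [395. 258.]
0.145 [424. 205.]
```

```bash
python3 -m crank '[{"offset":[0,0,-0.04],"twist":[0,0,0]},{"offset":[0,0,-0.06],"twist":[0,0,0]},{"offset":[0,0,-0.06],"twist":[0,0,0]},{"offset":[-0.022,0.065,-0.06],"twist":[0,0,0]},{"offset":[-0.022,0.065,-0.06],"twist":[0,0,0]},{"offset":[-0.022,0.065,-0.06],"twist":[0,0,0]},{"offset":[-0.022,0.065,-0.03],"twist":[0,0,0]},{"offset":[-0.022,0.065,0],"twist":[0,0,0]},{"offset":[-0.022,0.065,0],"twist":[0,0,0]},{"offset":[-0.022,0.065,0],"twist":[0,0,0]},{"offset":[-0.022,0.065,0],"twist":[0,0,0]}]'
python3 look.py b
python3 -m crank '[{"offset":[0.002,-0.005,0],"twist":[0,0,0]},{"offset":[0.003,-0.01,0],"twist":[0,0,0]},{"offset":[0.005,-0.015,0],"twist":[0,0,0]},{"offset":[0.007,-0.02,0],"twist":[0,0,0]},{"offset":[0.008,-0.025,0],"twist":[0,0,0]},{"offset":[0.01,-0.03,0],"twist":[0,0,0]},{"offset":[0.01,-0.03,0],"twist":[0,0,0]}]'
python3 look.py c
```

```text
t: 7.28
tool_pos: [0.6249, 0.0118, 0.0257]
tool_rot: [3.116, 0.392, 0.005]
contact_force: [0.2, -0.6, 0.5]
opening: 0.0001
grip_force: 0.0
t 7.275 [0.62487271 0.01177248 0.02565524] [ 0.23629153 -0.58753784  0.46116251]
wrist red [0.69480404 0.15990068 0.018     ] yellow 1816 [0.6656703  0.04956478 0.036     ] ang red 0.506714704629923 ang arm -0.1738698792109893 off mm 113.71232408964576
top red [0.68115792 0.09373145 0.018     ] yellow 3 [0.66281023 0.05795122 0.036     ] ang red 0.1480616971245621 ang arm -0.11259807127192635 off mm 37.61520092797988
t: 8.25
tool_pos: [0.6258, 0.0435, 0.0238]
tool_rot: [-3.117, -0.392, 0.0]
contact_force: [0.9, -1.0, -0.5]
opening: 0.0003
grip_force: 0.0
t 8.25 [0.62580117 0.04346144 0.02377127] [ 0.87771603 -1.00048339 -0.47238879]
wrist red [0.69387982 0.16217487 0.018     ] yellow 1087 [0.66609892 0.04938657 0.036     ] ang red 0.5201771779444553 ang arm -0.17464202022857594 off mm 115.89974418677622
top attempt to get argmax of an empty sequence
```

```bash
python3 -c "
import cv2,numpy as np
cv2.imwrite('pics/bc.png',np.hstack([cv2.resize(cv2.imread('pics/%sw.png'%k),(400,300)) for k in 'bc']))"
```

```text
(no output)
```

View pics/bc.png

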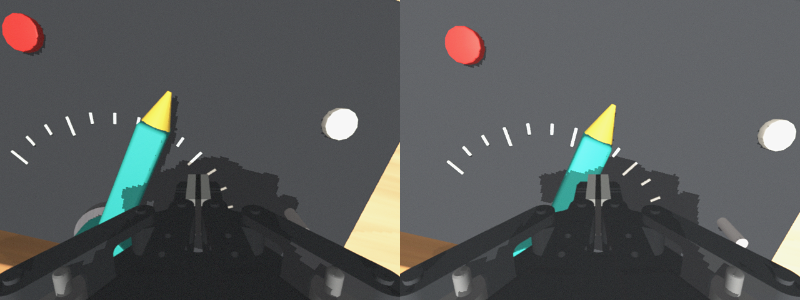

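The picture shows the fingertip overlapping the bar with no force, so the real finger end must sit higher than the TCP reading. I'll back off and lower in steps, watching the force.

```bash
python3 -m crank '[{"offset":[-0.004,0.012,0],"twist":[0,0,0]},{"offset":[-0.008,0.024,0],"twist":[0,0,0]},{"offset":[-0.008,0.024,0],"twist":[0,0,0]},{"offset":[-0.008,0.024,0.004],"twist":[0,0,0]},{"offset":[-0.008,0.024,0.008],"twist":[0,0,0]},{"offset":[-0.008,0.024,0.01],"twist":[0,0,0]},{"offset":[-0.008,0.024,0.01],"twist":[0,0,0]},{"offset":[-0.008,0.024,0.01],"twist":[0,0,0]}]'
python3 -m crank '[{"offset":[0,0,0.002],"twist":[0,0,0]},{"offset":[0,0,0.002],"twist":[0,0,0]},{"offset":[0,0,0.002],"twist":[0,0,0]}]'
python3 look.py d
```

```text
t: 9.35
tool_pos: [0.624, 0.018, 0.0139]
tool_rot: [3.117, 0.392, 0.0]
contact_force: [0.0, -0.6, 0.4]
opening: -0.0004
grip_force: 0.0
t: 9.72
tool_pos: [0.624, 0.0178, 0.0118]
tool_rot: [-3.117, -0.391, -0.0]
contact_force: [0.4, -0.7, -0.8]
opening: -0.0002
grip_force: 0.0
t 9.725 [0.62395832 0.01783844 0.01180552] [ 0.37291601 -0.65901078 -0.80726069]
wrist red [0.69482532 0.15869531 0.018     ] yellow 1963 [0.66616044 0.04932711 0.036     ] ang red 0.5008071310641481 ang arm -0.17500639664467946 off mm 112.68862364624053
top attempt to get argmax of an empty sequence
```

```bash
python3 -c "
import cv2
cv2.imwrite('pics/d2.png',cv2.resize(cv2.imread('pics/dw.png')[200:400,200:460],None,fx=3,fy=3))"
```

```text
(no output)
```

View pics/d2.png

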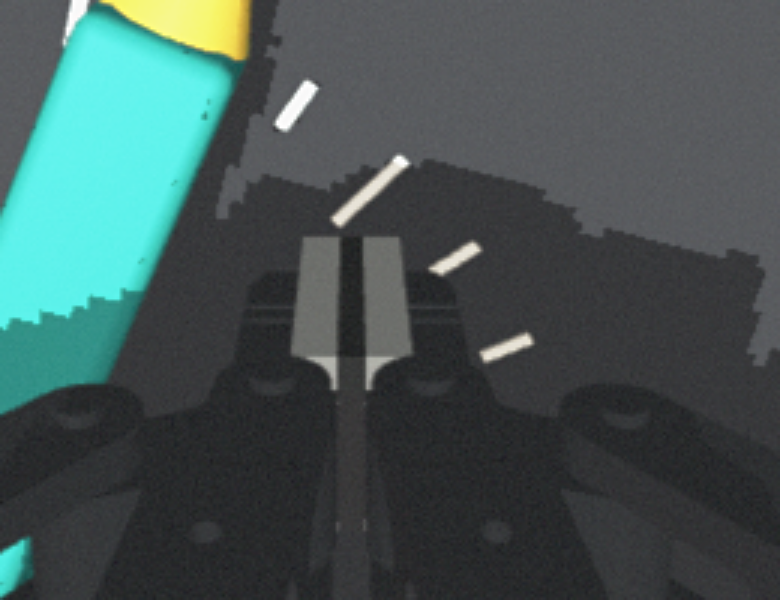

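```bash
python3 - <<'E'
from h import *
c=get_calibration("wrist");K=c["intrinsics"];tc=c["tool_from_camera"]
for x in(0,.007,.011):
  for z in(0,-.013,-.02,-.03,-.04,-.05,-.06):
    q=np.linalg.inv(tc)@[x,.01,z,1];q=K@[q[0],-q[1],-q[2]];print(x,z,(q[:2]/q[2]).round())
E
```

```text
0 0 [336. 276.]
0 -0.013 [337. 286.]
0 -0.02 [338. 292.]
0 -0.03 [339. 302.]
0 -0.04 [341. 314.]
0 -0.05 [343. 326.]
0 -0.06 [345. 341.]
0.007 0 [336. 263.]
0.007 -0.013 [337. 272.]
0.007 -0.02 [338. 278.]
0.007 -0.03 [340. 287.]
0.007 -0.04 [341. 297.]
0.007 -0.05 [343. 309.]
0.007 -0.06 [345. 323.]
0.011 0 [336. 255.]
0.011 -0.013 [338. 264.]
0.011 -0.02 [338. 270.]
0.011 -0.03 [340. 278.]
0.011 -0.04 [341. 288.]
0.011 -0.05 [343. 299.]
0.011 -0.06 [345. 312.]
```

The front face of the fingertip ends at row 279. That matches a finger end about 30 mm behind the reported TCP, which explains why it passed over the bar (0.024 + 0.030 > 0.050). I'll lower further with force checks.

```bash
python3 -m crank '[{"offset":[0,0,0.001],"twist":[0,0,0]},{"offset":[0,0,0.003],"twist":[0,0,0]},{"offset":[0,0,0.003],"twist":[0,0,0]}]'
python3 -m crank '[{"offset":[0,0,0.001],"twist":[0,0,0]},{"offset":[0,0,0.002],"twist":[0,0,0]},{"offset":[0,0,0.002],"twist":[0,0,0]}]'
```

```text
t: 10.2
tool_pos: [0.6237, 0.0178, 0.0085]
tool_rot: [-3.117, -0.391, 0.001]
contact_force: [-0.4, -0.3, 0.5]
opening: 0.0002
grip_force: 0.0
t: 10.58
tool_pos: [0.6239, 0.0179, 0.0067]
tool_rot: [-3.117, -0.391, 0.0]
contact_force: [0.2, 0.1, -0.5]
opening: -0.0002
grip_force: 0.0
```

Below plate height without force, so the offset is confirmed. Lowering 8 mm more and pushing.

```bash
python3 -m crank '[{"offset":[0,0,0.004],"twist":[0,0,0]},{"offset":[0,0,0.008],"twist":[0,0,0]},{"offset":[0,0,0.008],"twist":[0,0,0]},{"offset":[0.001,-0.004,0.008],"twist":[0,0,0]},{"offset":[0.003,-0.008,0.008],"twist":[0,0,0]},{"offset":[0.004,-0.012,0.008],"twist":[0,0,0]},{"offset":[0.005,-0.016,0.008],"twist":[0,0,0]},{"offset":[0.007,-0.02,0.008],"twist":[0,0,0]},{"offset":[0.008,-0.024,0.008],"twist":[0,0,0]},{"offset":[0.009,-0.028,0.008],"twist":[0,0,0]},{"offset":[0.011,-0.032,0.008],"twist":[0,0,0]},{"offset":[0.012,-0.036,0.008],"twist":[0,0,0]},{"offset":[0.013,-0.04,0.008],"twist":[0,0,0]},{"offset":[0.013,-0.04,0.008],"twist":[0,0,0]}]'
python3 look.py e
```

```text
t: 12.32
tool_pos: [0.6269, 0.0604, -0.0009]
tool_rot: [-3.116, -0.392, -0.001]
contact_force: [1.4, -1.9, 0.9]
opening: 0.0003
grip_force: 1.2
t 12.325 [ 0.62685517  0.06038298 -0.00094756] [ 1.37323805 -1.88437956  0.86097553]
wrist red [0.6939628 0.1622256 0.018    ] yellow 1563 [0.66659472 0.09134035 0.036     ] ang red 0.5201925172317969 ang arm 0.14641109343243053 off mm 66.13416440453703
top attempt to get argmax of an empty sequence
```

```bash
python3 -m crank '[{"offset":[0.002,-0.004,0],"twist":[0,0,0]},{"offset":[0.003,-0.008,0],"twist":[0,0,0]},{"offset":[0.005,-0.012,0],"twist":[0,0,0]},{"offset":[0.007,-0.016,0],"twist":[0,0,0]},{"offset":[0.009,-0.02,0],"twist":[0,0,0]},{"offset":[0.01,-0.024,0],"twist":[0,0,0]},{"offset":[0.012,-0.028,0],"twist":[0,0,0]},{"offset":[0.012,-0.028,0],"twist":[0,0,0]},{"offset":[0.012,-0.028,0],"twist":[0,0,0]}]'
python3 look.py f
```

```text
t: 13.55
tool_pos: [0.6317, 0.0906, -0.001]
tool_rot: [-3.116, -0.391, -0.002]
contact_force: [1.2, -0.7, -0.7]
opening: -0.0001
grip_force: 0.3
t 13.55 [ 0.6317344   0.09064588 -0.00095593] [ 1.2330214  -0.69360247 -0.70647168]
wrist red [0.69274972 0.16183068 0.018     ] yellow 1445 [0.65384899 0.12934277 0.036     ] ang red 0.5216394997943866 ang arm 0.4541593168356091 off mm 12.12859276683433
top attempt to get argmax of an empty sequence
```

```bash
python3 -m crank '[{"offset":[0.001,-0.003,0],"twist":[0,0,0]},{"offset":[0.0015,-0.006,0],"twist":[0,0,0]},{"offset":[0.0015,-0.006,0],"twist":[0,0,0]},{"offset":[0.0015,-0.006,0],"twist":[0,0,0]}]'
python3 look.py g
python3 -m crank '[{"offset":[-0.002,0.01,0],"twist":[0,0,0]},{"offset":[-0.008,0.03,0],"twist":[0,0,0]},{"offset":[-0.008,0.03,-0.04],"twist":[0,0,0]},{"offset":[-0.008,0.03,-0.08],"twist":[0,0,0]},{"offset":[-0.008,0.09,-0.11],"twist":[0,0,0]},{"offset":[-0.008,0.15,-0.11],"twist":[0,0,0]},{"offset":[-0.008,0.2,-0.11],"twist":[0,0,0]},{"offset":[-0.008,0.2,-0.11],"twist":[0,0,0]},{"offset":[-0.008,0.2,-0.11],"twist":[0,0,0]}]'
python3 look.py i
```

```text
t: 14.15
tool_pos: [0.6314, 0.0962, -0.0012]
tool_rot: [-3.117, -0.391, -0.0]
contact_force: [-0.6, -3.0, 0.8]
opening: 0.0003
grip_force: 1.2
t 14.15 [ 0.63135161  0.09617118 -0.00115594] [-0.57408877 -3.01637174  0.78527945]
wrist red [0.69320289 0.16062844 0.018     ] yellow 1445 [0.65035674 0.1353531  0.036     ] ang red 0.51458119965019 ang arm 0.5075426888376033 off mm 1.2646015808859186
top attempt to get argmax of an empty sequence
t: 15.38
tool_pos: [0.6725, -0.1002, 0.1084]
tool_rot: [-3.116, -0.389, 0.001]
contact_force: [-0.1, 0.7, -0.4]
opening: -0.0002
grip_force: 0.0
t 15.375 [ 0.67250765 -0.10023871  0.10841716] [-0.06309     0.65256556 -0.35858468]
wrist attempt to get argmax of an empty sequence
top red [0.69233234 0.16273704 0.018     ] yellow 47 [0.65088578 0.1398081  0.036     ] ang red 0.5271617620378017 ang arm 0.5349661831421513 off mm -1.4045054127475942
```

```bash
python3 -c "
import cv2,numpy as np
a=cv2.resize(cv2.imread('pics/iw.png'),(400,300));b=cv2.resize(cv2.imread('pics/it.png')[170:290,230:390],(400,300),interpolation=2);cv2.imwrite('pics/i2.png',np.hstack([a,b]))"
```

```text
(no output)
```

View pics/i2.png

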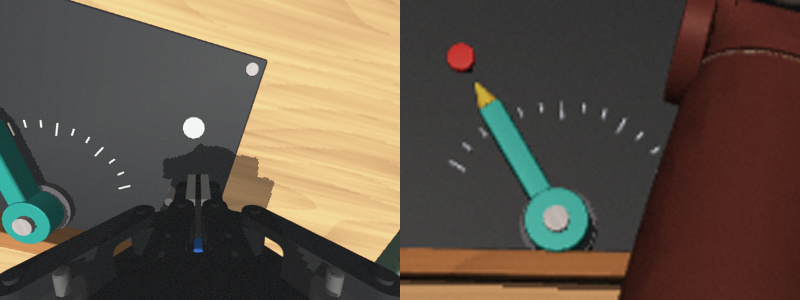

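The swing arm points at the red magnet in the top view, with its pointer at (482,90) and the magnet at (460,57). The residual is about 1.4 mm. Next I plan the lever.

```bash
python3 - <<'E'
from h import *
im=cv2.imread("pics/top0.png")[:,:,::-1].copy()
_,m=cent(im,(100,120,60),(125,255,255),(365,240,425,275));v,u=np.nonzero(m);i=np.argsort(u)
e=ray("top",(u[i[-20:]].mean(),v[i[-20:]].mean()),.046);print("end-ish",e)
P=np.array([.5333,-.0972]);o=get_obs();M=R.from_rotvec(o["tool_rot"]).as_matrix();t0=o["tool_pos"]
phi0=np.arctan2(*(e[:2]-P)[::-1]);print("phi0",phi0)
yaw=np.arctan2(M[1,0],M[0,0])
def pos(phi,extra=0,r=.056):
    a=phi+np.pi/2-yaw;s=.011*abs(np.cos(a))+.014*abs(np.sin(a))
    return P+r*np.array([np.cos(phi),np.sin(phi)])-(.007+s-extra)*np.array([-np.sin(phi),np.cos(phi)])
ps=[pos(phi0,-.018)]+[pos(p) for p in np.linspace(phi0,-.019,14)]+[pos(-.019,.003)]
for p in ps:
    print(p.round(4),(M.T@np.array([*(p-ps[0]),0])).round(4))
print("to start",(M.T@np.array([*(ps[0]-t0[:2]),0])).round(4))
E
```

```text
end-ish [ 0.5493274  -0.17795547  0.046     ]
phi0 -1.374874037753314
[ 0.5082 -0.1593] [0. 0. 0.]
[ 0.5258 -0.1558] [ 0.018  0.001 -0.   ]
[ 0.532  -0.1562] [ 0.0239  0.003  -0.    ]
[ 0.5369 -0.1566] [ 0.0286  0.0045 -0.    ]
[ 0.5421 -0.1564] [ 0.0335  0.0057 -0.    ]
[ 0.5473 -0.1558] [ 0.0388  0.0063 -0.    ]
[ 0.5527 -0.1546] [ 0.0443  0.0065 -0.    ]
[ 0.5581 -0.1528] [ 0.05    0.0061 -0.    ]
[ 0.5634 -0.1503] [ 0.0558  0.005  -0.    ]
[ 0.5686 -0.1472] [ 0.0616  0.0033 -0.    ]
[ 0.5736 -0.1433] [ 0.0673  0.0008 -0.    ]
[ 0.5782 -0.1388] [ 0.0729 -0.0024 -0.    ]
[ 0.5823 -0.1337] [ 0.0782 -0.0064 -0.    ]
[ 0.5859 -0.128 ] [ 0.0831 -0.0111 -0.    ]
[ 0.5888 -0.1217] [ 0.0875 -0.0164 -0.    ]
[ 0.5889 -0.1187] [ 0.0883 -0.0193 -0.    ]
to start [-1.743e-01  1.770e-02  1.000e-04]
```

```bash
python3 -m crank '[{"offset":[-0.06,0.006,0],"twist":[0,0,0]},{"offset":[-0.12,0.012,0],"twist":[0,0,0]},{"offset":[-0.174,0.018,0],"twist":[0,0,0]},{"offset":[-0.174,0.018,0],"twist":[0,0,0]},{"offset":[-0.174,0.018,0],"twist":[0,0,0]},{"offset":[-0.174,0.018,0.04],"twist":[0,0,0]},{"offset":[-0.174,0.018,0.08],"twist":[0,0,0]},{"offset":[-0.174,0.018,0.109],"twist":[0,0,0]},{"offset":[-0.174,0.018,0.109],"twist":[0,0,0]},{"offset":[-0.174,0.018,0.109],"twist":[0,0,0]}]'
python3 -m crank '[{"offset":[0.006,0,0],"twist":[0,0,0]},{"offset":[0.012,0.001,0],"twist":[0,0,0]},{"offset":[0.018,0.001,0],"twist":[0,0,0]},{"offset":[0.024,0.003,0],"twist":[0,0,0]},{"offset":[0.029,0.0045,0],"twist":[0,0,0]},{"offset":[0.0335,0.0057,0],"twist":[0,0,0]},{"offset":[0.039,0.006,0],"twist":[0,0,0]},{"offset":[0.044,0.0065,0],"twist":[0,0,0]},{"offset":[0.05,0.006,0],"twist":[0,0,0]},{"offset":[0.056,0.005,0],"twist":[0,0,0]},{"offset":[0.0615,0.003,0],"twist":[0,0,0]},{"offset":[0.067,0.001,0],"twist":[0,0,0]},{"offset":[0.073,-0.0025,0],"twist":[0,0,0]},{"offset":[0.073,-0.0025,0],"twist":[0,0,0]}]'
python3 look.py j
```

```text
t: 16.73
tool_pos: [0.5107, -0.1602, 0.0012]
tool_rot: [3.116, 0.393, 0.003]
contact_force: [0.3, -0.7, 0.8]
opening: 0.0002
grip_force: 0.0
t: 18.48
tool_pos: [0.5802, -0.1393, 0.0001]
tool_rot: [3.117, 0.392, 0.003]
contact_force: [-1.1, -0.7, 0.1]
opening: 0.0001
grip_force: 0.4
t 18.475 [ 5.80161941e-01 -1.39285557e-01  1.48591832e-04] [-1.06224996 -0.70068013  0.13224162]
wrist attempt to get argmax of an empty sequence
top red [0.69245684 0.16278313 0.018     ] yellow 46 [0.6508434  0.13967597 0.036     ] ang red 0.527035129776655 ang arm 0.5342714040429187 off mm -1.3032084086286098
```

View pics/jw.png

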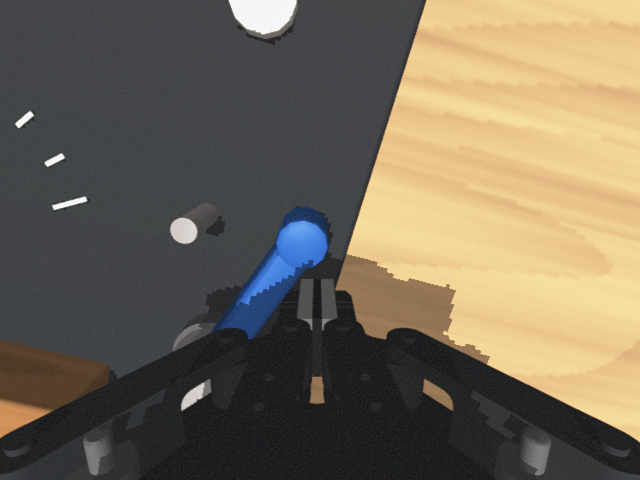

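The lever has turned most of the way: its end is at (302,245) with the finger behind it on the right. Finishing the arc to the stop.

```bash
python3 -m crank '[{"offset":[0.005,-0.004,0],"twist":[0,0,0]},{"offset":[0.01,-0.0085,0],"twist":[0,0,0]},{"offset":[0.0145,-0.014,0],"twist":[0,0,0]},{"offset":[0.0155,-0.017,0],"twist":[0,0,0]},{"offset":[0.016,-0.019,0],"twist":[0,0,0]},{"offset":[0.016,-0.019,0],"twist":[0,0,0]},{"offset":[0.016,-0.019,0],"twist":[0,0,0]}]'
cat > lev.py <<'E'
from h import *
import sys
o=get_obs();c=get_calibration("wrist");im=get_image("wrist");cv2.imwrite(f"pics/{sys.argv[1]}.png",im[:,:,::-1])
T=np.eye(4);T[:3,:3]=R.from_rotvec(o["tool_rot"]).as_matrix();T[:3,3]=o["tool_pos"];T=T@c["tool_from_camera"]
_,m=cent(im,(100,120,60),(125,255,255));v,u=np.nonzero(m)
k=v<v.min()+45;p=ray("wrist",(u[k].mean(),v[k].mean()),.046,T)
P=np.array([.5333,-.0972]);print(o["contact_force"],o["tool_pos"],p,"theta",np.arctan2(*(p[:2]-P)[::-1])+np.pi/2+.0186)
E
python3 lev.py k
```

```text
t: 19.45
tool_pos: [0.5903, -0.1206, 0.0001]
tool_rot: [3.111, 0.391, 0.001]
contact_force: [-2.4, -13.5, -1.9]
opening: 0.0001
grip_force: 6.5
[ -2.42342397 -13.5399979   -1.90028522] [ 5.90255944e-01 -1.20603598e-01  7.22123221e-05] [ 0.61891558 -0.09972074  0.046     ] theta 1.5599622425578474
```

At the stop: 13.5 N of reaction and theta ≈ 1.56. I'll retract and take a final look.

```bash
python3 -m crank '[{"offset":[-0.001,0.008,0],"twist":[0,0,0]},{"offset":[-0.003,0.03,0],"twist":[0,0,0]},{"offset":[-0.003,0.03,0],"twist":[0,0,0]},{"offset":[-0.003,0.03,-0.05],"twist":[0,0,0]},{"offset":[-0.003,0.03,-0.11],"twist":[0,0,0]},{"offset":[-0.04,0.08,-0.15],"twist":[0,0,0]},{"offset":[-0.08,0.13,-0.15],"twist":[0,0,0]},{"offset":[-0.08,0.13,-0.15],"twist":[0,0,0]},{"offset":[-0.08,0.13,-0.15],"twist":[0,0,0]},{"offset":[-0.08,0.13,-0.15],"twist":[0,0,0]}]'
python3 lev.py l; python3 look.py m
python3 -c "
import cv2
cv2.imwrite('pics/m2.png',cv2.resize(cv2.imread('pics/mt.png')[150:330,190:430],(800,600),interpolation=2))"
```

```text
t: 20.75
tool_pos: [0.5447, -0.2616, 0.149]
tool_rot: [-3.115, -0.393, 0.001]
contact_force: [0.8, 0.7, -0.4]
opening: 0.0004
grip_force: 0.0
[ 0.80577024  0.68373851 -0.40571432] [ 0.54465027 -0.26158173  0.1489514 ] [ 0.60867256 -0.10034869  0.046     ] theta 1.5476456070519156
t 20.8 [ 0.5447225  -0.26148225  0.14897447] [ 0.89156203 -0.44324582 -0.34779399]
wrist attempt to get argmax of an empty sequence
top red [0.69233234 0.16273704 0.018     ] yellow 46 [0.6508434  0.13967597 0.036     ] ang red 0.5271617620378017 ang arm 0.5342714040429187 off mm -1.2794732358016156
```

View pics/m2.png

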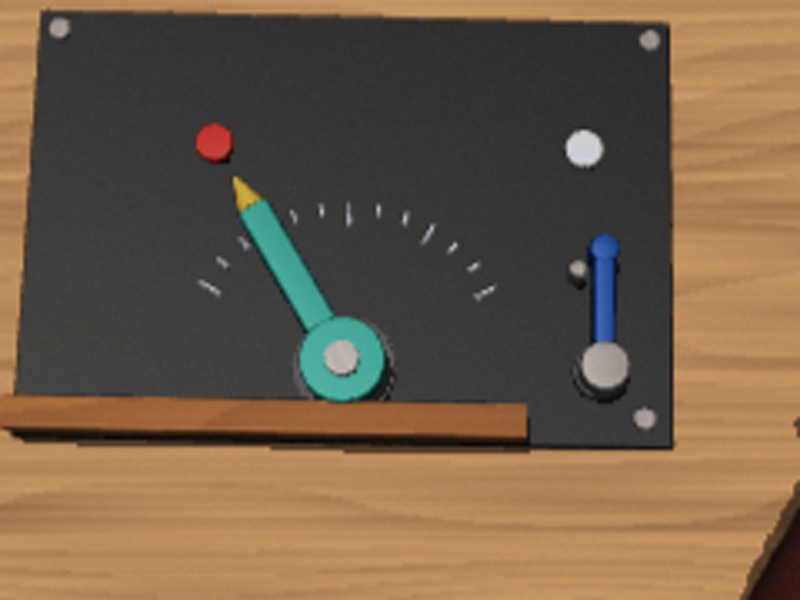

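The pointer at (240,180) aims at the red magnet (214,142). The blue lever lies against the stop pin at (578,270), and the robot is clear.

```bash
python3 -c "
from station import *
print(finish_job())"
```

```text
the job is handed in; nothing more can be done
None
```

The job is handed in: the last measurements put the swing arm about 1.3 mm off the middle of the red magnet and the lock lever at about 1.55 rad against its stop, with the robot clear and about 21 s used; `finish_job()` returned no verdict.

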